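# Refill the sliding parts bin and index it one hole to the left

### The arm

A 6-joint arm with a two-finger parallel gripper is mounted at the origin on the work surface. World frame = base frame: x ahead of the robot, y to its left, z up, the work surface at z = 0. Lengths are in m, angles in degrees, forces in N, time in s.
With the tool pointing down it reaches from about 0.325 to 0.775 m from the base axis. Payload 5.5 kg.
Tool frame: the origin (TCP) lies between the finger pads; the fingertips stand 19 mm ahead of it and the grasp point (between the pads) is the TCP; z points along the fingers, y is the line along which they close (so a half turn about z gives the same grasp; the last joint's range is limited). The gripper opens to 85 mm and grips with 20 to 120 N. Pads are 22 mm wide; open, the fingers measure 114 mm over their backs; the gripper's body (76 mm by 85 mm) begins 54 mm behind the grasp point. The pads swing forward as they close: fully open they stand 13 mm farther back than shut.
Start: joints at [67.855, 5.22, 70.514, -0, 104.267, -3.249], TCP at [0.194, 0.568, 0.25] pointing down, gripper open.
Joint ranges: [-164.24, 164.24], [-49.07, 125.15], [9.68, 141.18], [-86.29, 266.29], [3.28, 154.24], [-151.56, 151.56]. Speed limits (degrees/s): [147.25, 147.25, 172.46, 180, 180, 180].

### API

Orientations are given as a 3x3 rotation matrix whose columns are the frame's x, y, z axes.
In Python, from plant import sense, capture, hand_in gives the robot as it stands.
- The arm moves only by the shell command python3 -m handwheel 'ROWS'. ROWS is a JSON object of lists of equal length, an entry for each row: "dr": the turn, a rotation vector about the world's x, y, z scaled (see below), a list of three; "dp": the shift along the world's x, y, z scaled (see below), a list of three; "gripper": the finger opening in mm, from 0 to 85.4. In form: {"dr": [[ax, ay, az], ...], "dp": [[x, y, z], ...], "gripper": [gripper, ...]}. A call has 1 to 20 rows; each row shifts and turns the commanded pose from where the row before left it; what a row does not reach is not made up. The controller multiplies each number of a shift by 600 mm and each number of a turn by 180 degrees. A row lasts 1/8 s, in which the tool goes at most 62.5 mm and 10.7 degrees, less where a joint would pass 70% of its speed; a pose out of reach is approached as far as the arm can. A call with a number of a shift or a turn outside -1 to 1 is refused whole. A call with a gripper value outside its range is refused whole. The fingers move at their own pace and stop on an object; the grip force is fixed at half the most. Time passes only in rows, so rows that do not move let the fingers close. It gives the time, the measured TCP pose, the force, the opening and the grip force at its end, in the units of the state.
- sense(): the state, without advancing time (a new reading comes with each control period).
- capture(name): name is "scene" or "top"; returns a dict with "img" (384x512x3 uint8, red, green, blue), "fx", "fy", "cx", "cy" (pixels), "R" (3x3) and "t" (3): a world point X has camera coordinates R X + t. Camera axes: x right, y down, z forward; pixel columns grow to the right and rows downward; lengths in m; the calibration is good to about 2 mm. A picture is of the moment at which its call begins. There is no depth.
- hand_in(): hands the job in; it is judged then, once.
The state is a dict: "time": time; "joint_positions": joint angles; "joint_velocities": joint speeds; "effort": joint torques, N m; "tcp_pos": TCP position; "eef_rot": TCP orientation; "force": force on the tool from outside, world axes, zero at the start; "moment": the same for the moment, N m; "width": finger opening in m; "grasp_force": force on a finger pad.
Only numpy, scipy, OpenCV 4.12 (cv2) and the standard library are available. Lean on these libraries where they do the work, as an engineer would, in place of code of your own. Each camera call takes 0.05 s, during which the arm holds its last target. There are 200 camera calls.

### The job

Take the handled scoop, pour all six steel spacers into the black bin on the slide unit's carriage, and stand the empty scoop upright on the bench mat. Then pull the black lock knob up, slide the carriage one hole to the left (seen from the robot), and let the pin all the way down into that hole. Finish while still gripping the knob with the pin fully home: do not let go. Leave the other things on the bench where they are.

Things in the scene. Friction and masses are not known exactly. Their poses are not given: they have to be found in the camera images.
- slide_unit: fixed aluminium base plate of the indexing slide, 180 x 280 mm (x, y), 12 mm thick, on the bench, turned a little about the vertical; origin under its centre, z up, y along the slide (towards the robot's left). A guide rail (top z = 30 mm) runs along y at own x = 45 mm; a 30 mm high strip stands across each end at own y = +-136 mm
- next_hole (a point): middle of the target hole's mouth in the steel index bar of the slide unit; axes as the slide unit's. The bar lies along the near side (own x = -55 mm, 30 mm wide, top at z = 30 mm) and has four holes 50 mm apart, at own y = -75, -25 (start), 25 (this one) and 75 mm, each 11 mm long along y
- carriage (a joint): travel of the carriage along the slide unit's +y, m: 0 at the start (second hole from the right), 0.05 at the next hole to the left, stops at -0.05 and 0.10. The carriage is an aluminium plate, 178 x 104 mm, top at z = 40 mm, carrying bin and lock plunger. Friction about 1.5 N plus 6 N per m/s; with the pin in a hole it has only about 1.5 mm of play
- plunger (a joint): lift of the spring-loaded lock pin, m: 0 = fully down, home in a hole; 0.016 = top stop. It moves only vertically on the carriage. The 8 mm round-tipped pin reaches 10 mm into the hole: free from 0.011 on. The spring pushes it down with 4 N at 0 and 8 N at the top. Between holes the pin rides on the bar at 0.010. Pulled up, the knob also serves to slide the carriage
- knob: black lock knob, an upright cylinder 26 mm in diameter, 28 mm tall, on top of the plunger; origin at the centre of its underside, 60 mm above the bench when home; at the slide unit's x = -55 mm, mid carriage. Below it a 22 mm steel collar up to z = 55 mm. Take it from above, fingers closing along the slide's y (free down to z = 40 mm); the bin's wall is 41 mm from its axis in +x
- bin_in (a point): centre of the inner floor of the black open bin on the carriage, 44 mm above the bench; axes as the slide unit's. The bin measures outside 112 x 100 mm (x, y), 42 mm tall (rim 82 mm above the bench), walls and floor 4 mm; its centre is 97 mm in +x from the knob's axis and it travels with the carriage
- scoop: flared round aluminium cup with a handle, upright: 51 mm across at the foot, 94 mm at the rim, 42 mm tall, wall 3, floor 5 mm, about 0.16 kg empty; origin under the cup's centre, z up through the mouth. Black straight handle level along its own -x, from x = -43 to -140 mm, 12 mm wide, 10 mm high (z = 31 to 41 mm). Stands left or right of the slide unit, handle towards the robot
- scoop_handle (a point): middle of the scoop's handle, 95 mm from the cup's axis, 36 mm above the scoop's foot; axes as the scoop's: grip here from above, fingers closing along y
- spacer0: one of six alike steel hexagonal spacers, 17 mm across the corners, 12 mm tall, 12 g, lying in the scoop at the start in two layers; origin at the centre of one flat end
- spacer1: one of six alike steel hexagonal spacers, 17 mm across the corners, 12 mm tall, 12 g, lying in the scoop at the start in two layers; origin at the centre of one flat end
- spacer2: one of six alike steel hexagonal spacers, 17 mm across the corners, 12 mm tall, 12 g, lying in the scoop at the start in two layers; origin at the centre of one flat end
- spacer3: one of six alike steel hexagonal spacers, 17 mm across the corners, 12 mm tall, 12 g, lying in the scoop at the start in two layers; origin at the centre of one flat end
- spacer4: one of six alike steel hexagonal spacers, 17 mm across the corners, 12 mm tall, 12 g, lying in the scoop at the start in two layers; origin at the centre of one flat end
- spacer5: one of six alike steel hexagonal spacers, 17 mm across the corners, 12 mm tall, 12 g, lying in the scoop at the start in two layers; origin at the centre of one flat end
- tumbler: bystander: empty straight aluminium tumbler without a handle, 68 mm across, 70 mm tall, upright; it may stand on either side of the slide unit (it and the scoop swap sides from run to run); origin under its centre
- dispenser: bystander: white solvent bottle with a steel cap, 72 mm across, 112 mm tall; origin under its centre
- solder_spool: bystander: steel-coloured spool, 56 mm across, 40 mm tall; origin under its centre
- tweezers: bystander: tweezers lying flat, 125 mm long along their x, 6 mm thick; origin under the middle
- screwdriver: bystander: screwdriver lying flat along its x, about 160 mm long
- board: bystander: circuit board lying flat, 70 x 100 mm (x, y), parts up to 18 mm high; origin under its centre
- multimeter: bystander: hand-held red and black multimeter lying flat, 150 x 78 mm (x, y), 42 mm high; origin under its centre
Not all that is in view belongs to the job. What is shaped like the scoop but pink is not meant.

How it is judged:
By the outcome, as a careful person would: the job done as asked, in the order asked, and still so for the second after the job is handed in, while the arm keeps its last pose, push and grip.
It also fails if it takes over 70 s, if anything falls off the work surface, if the arm or the gripper's body presses on something with over 40 N, if the wrist force passes 120 N, or if a joint passes its speed limit or range.

## Working session

There is one attempt and no reset: what is moved stays moved. The work goes in short steps, Python scripts to look and compute and a shell command to move; the robot and the scene stay as the last step left them, time stands still between calls to the robot, and variables do not carry over. Pictures are saved under pics/ and viewed, at most 10 in all, crops included, and the job is handed in when it is done.

```bash
mkdir -p pics; ls; python3 - <<'E'
from plant import sense,capture
import cv2,pickle
for n in("scene","top"):
    c=capture(n);pickle.dump(c,open(n+".pkl","wb"))
    cv2.imwrite(f"pics/{n}0.png",cv2.resize(c["img"][:,:,::-1],(800,600),interpolation=cv2.INTER_CUBIC))
    print(n,c["fx"],c["cx"],c["cy"],c["R"],c["t"])
print(sense())
E
```

```text
pics
scene 428.0121600547231 257.4324936402737 189.07673842674168 [[-0.84704638  0.53129594  0.01539631]
 [ 0.28693667  0.48146309 -0.82816704]
 [-0.44741454 -0.69707813 -0.56026985]] [ 0.49194848 -0.05896357  1.71598898]
top 380.70402561435134 258.2651851824865 191.71263187801995 [[-0.02236319 -0.99964884  0.01421532]
 [-0.99836224  0.02158098 -0.05298205]
 [ 0.05265666 -0.01537689 -0.99849428]] [-0.06109235  0.54351675  1.06082364]
{'time': 0.1, 'joint_positions': array([ 6.78542503e+01,  5.26074076e+00,  7.05741068e+01, -6.62475635e-04,
        1.04268118e+02, -3.24696275e+00]), 'joint_velocities': array([-0.03509422,  0.00053962, -0.0609005 ,  0.01222841, -0.03800397,
        0.00764026]), 'effort': array([ 1.86026082e-03, -4.60213530e+01, -4.19220185e+01, -1.15500593e-04,
        1.04203995e-02, -3.99613185e-06]), 'tcp_pos': array([0.19424384, 0.56745601, 0.24925219]), 'eef_rot': array([[-9.46091266e-01,  3.23899476e-01, -6.67058883e-04],
       [ 3.23900150e-01,  9.46089799e-01, -1.66873852e-03],
       [ 9.05940714e-05, -1.79483941e-03, -9.99998385e-01]]), 'force': array([-0.2726129 ,  0.30075943,  0.26121369]), 'moment': array([-0.06014406, -0.01690467, -0.00785559]), 'grasp_force': 0.0, 'width': 0.08527642990902043}
```

View pics/scene0.png

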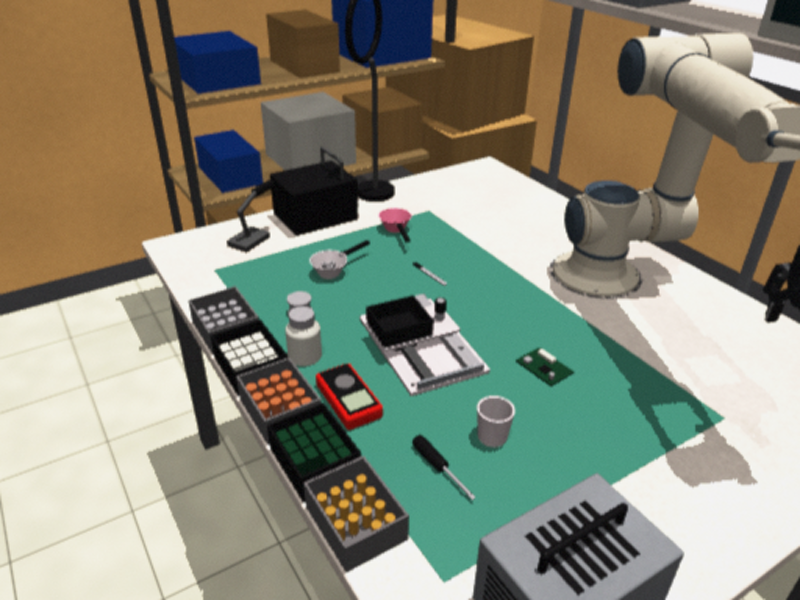

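View pics/top0.png

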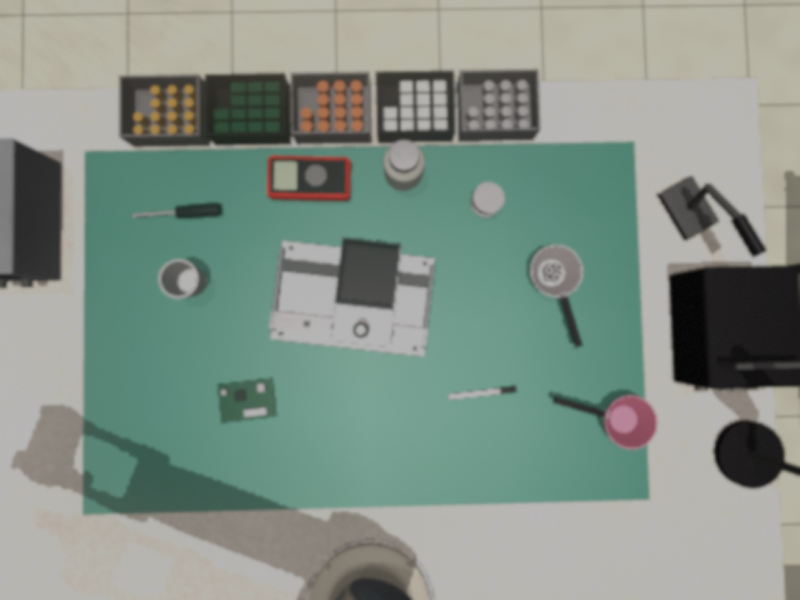

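In the top view (800×600), two things are scoop-shaped. The aluminium one is at (556,271), its handle running to (578,345), with spacers inside. The pink one is at (630,421). The aluminium one fits the description. The knob is at (361,329) and the bin at (369,273). I'll confirm in an enlarged crop.

```bash
cat > h.py <<'E'
import numpy as np,cv2,pickle
def ray(c,u,v,z):
    R,t=np.array(c["R"]),np.array(c["t"])
    d=R.T@np.array([(u-c["cx"])/c["fx"],(v-c["cy"])/c["fy"],1]);o=-R.T@t
    return o+d*(z-o[2])/d[2]
def proj(c,X):
    p=np.array(c["R"])@np.array(X)+c["t"];return c["fx"]*p[0]/p[2]+c["cx"],c["fy"]*p[1]/p[2]+c["cy"]
E
python3 - <<'E'
from h import *
c=pickle.load(open("top.pkl","rb"));i=c["img"][:,:,::-1]
f=lambda a:cv2.resize(a,None,fx=4,fy=4,interpolation=cv2.INTER_CUBIC)
cv2.imwrite("pics/crop1.png",np.hstack([f(i[145:235,165:290]),f(i[145:235,325:395])]))
E
```

```text
(no output)
```

View pics/crop1.png

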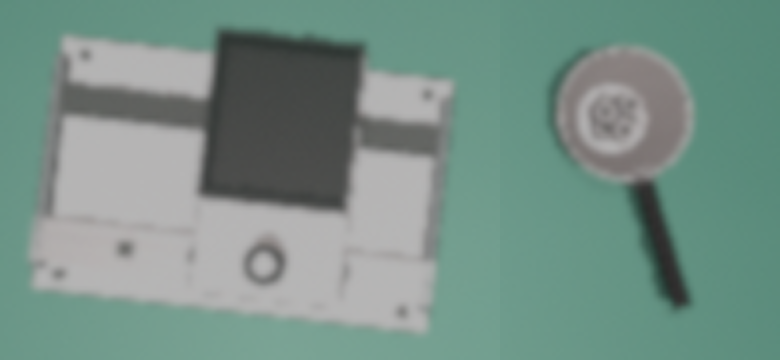

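The crop confirms it: an aluminium cup with six spacers. At crop pixels, its rim centre is (625,114) and its handle runs from (642,183) to (683,306). The knob top is at (264,264).

```bash
python3 - <<'E'
from h import *
np.set_printoptions(precision=4,suppress=True)
c=pickle.load(open("top.pkl","rb"));s=pickle.load(open("scene.pkl","rb"))
L=lambda x,y,z:ray(c,165+(x+.5)/4-.5,145+(y+.5)/4-.5,z)[:2]
S=lambda x,y,z:ray(c,325+(x-500+.5)/4-.5,145+(y+.5)/4-.5,z)[:2]
k=L(264,264,.088)
b=[L(*p,.082) for p in((218,30),(366,44),(345,210),(200,193))]
print("knob",k,"bin",np.mean(b,0)); 
d=np.mean(b,0)-k;print("dist",np.linalg.norm(d),"yaw",np.degrees(np.arctan2(d[1],d[0])))
p=[L(*q,.012) for q in((63,37),(455,80),(428,330),(32,290))]
pc=np.mean(p,0);e=(p[0]-p[1]+p[3]-p[2]);print("plate",pc,"yaw",np.degrees(np.arctan2(-e[0],e[1])),np.linalg.norm(e)/2)
r=S(625,114,.042);h0=S(642,183,.041);h1=S(683,306,.041)
d=r-h1;print("rim",r,"hend",h1,np.linalg.norm(d),"yaw",np.degrees(np.arctan2(d[1],d[0])), (lambda q:np.degrees(np.arctan2(q[1],q[0])))(h0-h1))
for n,X in(("knob",[*k,.088]),("rim",[*r,.042]),("hend",[*h1,.041])):print(n,np.array(proj(s,X))*1.5625)
E
```

```text
knob [0.4901 0.0017] bin [ 0.5859 -0.0118]
dist 0.09674069954556147 yaw -8.057099160234579
plate [0.5475 0.0187] yaw -7.264525052959198 0.28009378467367607
rim [ 0.5863 -0.3442] hend [ 0.4528 -0.3798] 0.13820042887781067 yaw 14.93152757791305 16.460992842527872
knob [438.8124 299.8731]
rim [327.376 258.895]
hend [366.8893 239.8512]
```

```bash
python3 -m handwheel '{"dr":[[0,0,-0.0405],[0,0,-0.0405],[0,0,-0.0405],[0,0,-0.0405],[0,0,-0.0405],[0,0,-0.0405],[0,0,-0.0405],[0,0,-0.0405],[0,0,-0.0405],[0,0,-0.0405],[0,0,-0.0405],[0,0,-0.0405],[0,0,-0.0405],[0,0,-0.0405],[0,0,-0.0405],[0,0,-0.0405],[0,0,-0.0405],[0,0,-0.0405],[0,0,-0.0405],[0,0,-0.0405]],"dp":[[0.0343,-0.0778,0],[0.0343,-0.0778,0],[0.0343,-0.0778,0],[0.0343,-0.0778,0],[0.0343,-0.0778,0],[0.0343,-0.0778,0],[0.0343,-0.0778,0],[0.0343,-0.0778,0],[0.0343,-0.0778,0],[0.0343,-0.0778,0],[0.0158,-0.0782,-0.0167],[0.0158,-0.0782,-0.0167],[0.0158,-0.0782,-0.0167],[0.0158,-0.0782,-0.0167],[0.0158,-0.0782,-0.0167],[0.0158,-0.0782,-0.0167],[0.0158,-0.0782,-0.0167],[0.0158,-0.0782,-0.0167],[0.0158,-0.0782,-0.0167],[0.0158,-0.0782,-0.0167]],"gripper":[40,40,40,40,40,40,40,40,40,40,40,40,40,40,40,40,40,40,40,40]}'; python3 -c "
from plant import sense
print(sense())"
```

```text
time: 2.6
tcp_pos: [0.4949, -0.3698, 0.1491]
eef_rot: [[0.966, 0.26, -0.001], [0.26, -0.966, 0.001], [-0.0, -0.001, -1.0]]
force: [0.1, 0.7, 0.5]
width: 0.04
grasp_force: 0.0
{'time': 2.6, 'joint_positions': array([-3.99234713e+01,  8.16946948e+00,  7.75760385e+01,  6.98410080e-03,
        9.43029516e+01,  3.50164055e+01]), 'joint_velocities': array([-23.32706064,  43.84144493, -38.84186473,   0.09815605,
        -5.44833924,  34.52834658]), 'effort': array([  0.76341586, -51.08283877, -38.24334741,  -0.17402173,
         0.2052398 ,  -0.83074864]), 'tcp_pos': array([ 0.49488928, -0.36975106,  0.14911928]), 'eef_rot': array([[ 9.65651230e-01,  2.59841059e-01, -5.70622708e-04],
       [ 2.59841400e-01, -9.65651098e-01,  6.36009276e-04],
       [-3.85761120e-04, -7.62434543e-04, -9.99999635e-01]]), 'force': array([0.06446638, 0.73185221, 0.470378  ]), 'moment': array([ 0.01829341, -0.06378178,  0.00605514]), 'grasp_force': 0.0, 'width': 0.03995859567784265}
```

```bash
python3 -m handwheel '{"dr":[[0,0,0],[0,0,0],[0,0,0],[0,0,0],[0,0,0],[0,0,0],[0,0,0],[0,0,0],[0,0,0],[0,0,0],[0,0,0],[0,0,0],[0,0,0],[0,0,0],[0,0,0],[0,0,0]],"dp":[[0,0.0005,-0.0235],[0,0,-0.0235],[0,0,-0.0235],[0,0,-0.0235],[0,0,-0.0235],[0,0,-0.0235],[0,0,-0.0235],[0,0,-0.0235],[0,0,0],[0,0,0],[0,0,0],[0,0,0],[0,0,0],[0,0,0],[0,0,0],[0,0,0]],"gripper":[40,40,40,40,40,40,40,40,40,30,20,10,0,0,0,0]}'; python3 - <<'E'
from h import *
from plant import capture,sense
print(sense()["joint_positions"])
c=capture("top");s=capture("scene")
f=lambda a:cv2.resize(a,(400,400),interpolation=cv2.INTER_CUBIC)
cv2.imwrite("pics/g1.png",np.hstack([f(c["img"][140:240,310:410,::-1]),f(s["img"][120:220,170:270,::-1])]))
E
```

```text
time: 4.6
tcp_pos: [0.4951, -0.3684, 0.0377]
eef_rot: [[0.965, 0.264, 0.001], [0.264, -0.965, -0.001], [0.0, 0.001, -1.0]]
force: [-0.2, -1.2, 3.5]
width: 0.0109
grasp_force: 58.7
[-3.98044491e+01  1.12963446e+01  8.55897147e+01 -1.23221980e-02
  8.30611855e+01  3.49033231e+01]
```

View pics/g1.png

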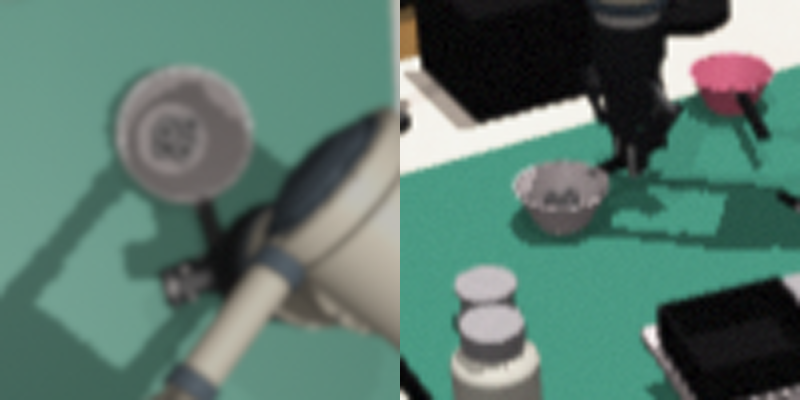

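```bash
python3 -m handwheel '{"dr":[[0,0,0],[0,0,0],[0,0,0],[0,0,0],[0,0,0],[0,0,0],[0,0,-0.0106],[0,0,-0.0106],[0,0,-0.0106],[0,0,-0.0106],[0,0,-0.0106],[0,0,-0.0106],[0,0,-0.0106],[0,0,-0.0106],[0,0,-0.0106],[0,0,-0.0106],[0,0,-0.0106],[0,0,-0.0106],[0,0,0],[0,0,0]],"dp":[[0,0,0.02],[0,0,0.05],[0,0,0.06],[0,0,0.06],[0,0,0.06],[0,0.01,0.02],[0,0.025,0],[0,0.05,0],[0,0.06,0],[0,0.06,0],[0,0.06,0],[0,0.06,0],[0,0.06,0],[0,0.06,0],[0,0.06,0],[0,0.06,0],[0,0.05,0],[0,0.03,0],[0,0.01,0],[0,0,0]],"gripper":[0,0,0,0,0,0,0,0,0,0,0,0,0,0,0,0,0,0,0,0]}'; python3 -c "
from plant import sense
s=sense();print(s['joint_positions'],s['moment'])"
```

```text
time: 7.2
tcp_pos: [0.4944, 0.0251, 0.1983]
eef_rot: [[0.991, -0.131, -0.002], [-0.131, -0.991, -0.0], [-0.002, 0.0, -1.0]]
force: [0.8, -0.4, -2.1]
width: 0.0107
grasp_force: 58.6
[-1.02556332e+00 -1.11933211e+01  9.16241370e+01 -8.28306219e-03
  9.96767645e+01  9.64902583e+01] [ 0.01742612  0.1655222  -0.00091179]
```

```bash
python3 -m handwheel '{"dr":[[0.0275,-0.0036,0],[0.0551,-0.0073,0],[0.0551,-0.0073,0],[0.0551,-0.0073,0],[0.0551,-0.0073,0]],"dp":[[0,0,0],[0,0,0],[0,0,0],[0,0,0],[0,0,0]],"gripper":[0,0,0,0,0]}'; python3 -c "
from plant import sense
s=sense();print(s['joint_positions'],s['moment'])"
```

```text
time: 7.82
tcp_pos: [0.495, 0.0233, 0.1997]
eef_rot: [[0.991, -0.093, 0.096], [-0.134, -0.698, 0.703], [0.001, -0.71, -0.704]]
force: [-0.4, -0.3, -3.5]
width: 0.0108
grasp_force: 58.7
[-27.47740111  -8.1235712   98.42480312  43.45941388 103.61413343
  75.52943027] [-0.6108983   0.28092654  0.02031596]
```

```bash
python3 -m handwheel '{"dr":[[0.0551,-0.0073,0],[0.0551,-0.0073,0],[0.0551,-0.0073,0],[0.0551,-0.0073,0],[0.0551,-0.0073,0],[0.0551,-0.0073,0],[0.0275,-0.0036,0],[0,0,0],[0,0,0],[0,0,0]],"dp":[[0,0,0],[0,0,0],[0,0,0],[0,0,0],[0,0,0],[0,0,0],[0,0,0],[0,0,0],[0,0,0],[0,0,0]],"gripper":[0,0,0,0,0,0,0,0,0,0]}'; python3 - <<'E'
from h import *
from plant import capture,sense
s=sense();print(s['joint_positions'],s['moment'])
c=capture("top");s=capture("scene")
f=lambda a:cv2.resize(a,(400,400),interpolation=cv2.INTER_CUBIC)
cv2.imwrite("pics/p1.png",np.hstack([f(c["img"][130:250,170:290,::-1]),f(s["img"][130:250,190:310,::-1])]))
E
```

```text
time: 9.07
tcp_pos: [0.4952, 0.0245, 0.2003]
eef_rot: [[0.991, 0.047, 0.123], [-0.132, 0.337, 0.932], [0.002, -0.94, 0.34]]
force: [0.1, 0.0, -1.0]
width: 0.0107
grasp_force: 59.0
[-34.8131153   22.25263521 104.40523063  91.05368983 123.29477304
  58.40719896] [-0.71197218  0.25747715 -0.00649974]
```

View pics/p1.png

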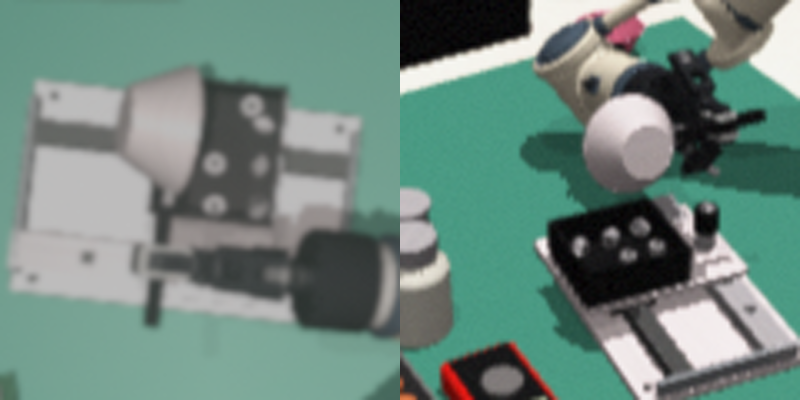

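All six spacers are in the bin: top crop (252,105), (265,124), (215,163), (260,163), (214,204) and (260,205). Next I roll the scoop back and return it.

```bash
python3 -m handwheel '{"dr":[[-0.0275,0.0036,0],[-0.0551,0.0073,0],[-0.0551,0.0073,0],[-0.0551,0.0073,0],[-0.0551,0.0073,0],[-0.0551,0.0073,0],[-0.0551,0.0073,0],[-0.0551,0.0073,0],[-0.0551,0.0073,0],[-0.0551,0.0073,0],[-0.0551,0.0073,0],[-0.0275,0.0036,0],[0,0,0]],"dp":[[0,0,0],[0,0,0],[0,0,0],[0,0,0],[0,0,0],[0,0,0],[0,0,0],[0,0,0],[0,0,0],[0,0,0],[0,0,0],[0,0,0],[0,0,0]],"gripper":[0,0,0,0,0,0,0,0,0,0,0,0,0]}'
python3 -m handwheel '{"dr":[[0,0,0],[0,0,0.0106],[0,0,0.0106],[0,0,0.0106],[0,0,0.0106],[0,0,0.0106],[0,0,0.0106],[0,0,0.0106],[0,0,0.0106],[0,0,0.0106],[0,0,0.0106],[0,0,0.0106],[0,0,0.0106],[0,0,0]],"dp":[[0,-0.025,0],[0,-0.05,0],[0,-0.06,0],[0,-0.06,0],[0,-0.06,0],[0,-0.06,0],[0,-0.06,0],[0,-0.06,0],[0,-0.06,0],[0,-0.06,0],[0,-0.05,0],[0,-0.03,0],[0,-0.015,0],[0,-0.005,0]],"gripper":[0,0,0,0,0,0,0,0,0,0,0,0,0,0]}'
```

```text
time: 10.8
tcp_pos: [0.4946, 0.0266, 0.1998]
eef_rot: [[0.992, -0.129, 0.0], [-0.129, -0.992, 0.001], [0.0, -0.001, -1.0]]
force: [0.6, 0.6, -1.5]
width: 0.0106
grasp_force: 58.7
time: 12.55
tcp_pos: [0.4932, -0.3703, 0.1988]
eef_rot: [[0.966, 0.26, -0.0], [0.26, -0.966, 0.001], [-0.0, -0.001, -1.0]]
force: [0.8, 0.4, -1.9]
width: 0.0108
grasp_force: 58.8
```

```bash
python3 -m handwheel '{"dr":[[0,0,0],[0,0,0],[0,0,0],[0,0,0],[0,0,0],[0,0,0],[0,0,0],[0,0,0]],"dp":[[0,0,-0.03],[0,0,-0.06],[0,0,-0.06],[0,0,-0.05],[0,0,-0.04],[0,0,-0.02],[0,0,-0.006],[0,0,0]],"gripper":[0,0,0,0,0,0,0,0]}'
```

```text
time: 13.55
tcp_pos: [0.4952, -0.3682, 0.0404]
eef_rot: [[0.965, 0.264, 0.001], [0.264, -0.965, -0.001], [0.001, 0.001, -1.0]]
force: [0.1, 0.8, -1.2]
width: 0.0106
grasp_force: 58.8
```

```bash
python3 -m handwheel '{"dr":[[0,0,0],[0,0,0],[0,0,0]],"dp":[[0,0,-0.002],[0,0,-0.002],[0,0,0]],"gripper":[0,0,0]}'
```

```text
time: 13.92
tcp_pos: [0.4953, -0.3684, 0.0382]
eef_rot: [[0.965, 0.264, 0.001], [0.264, -0.965, -0.001], [0.001, 0.001, -1.0]]
force: [-0.8, -1.2, 1.1]
width: 0.0108
grasp_force: 59.2
```

```bash
python3 -m handwheel '{"dr":[[0,0,0],[0,0,0],[0,0,0],[0,0,0],[0,0,0],[0,0,0],[0,0,0],[0,0,0],[0,0,0],[0,0,0],[0,0,0],[0,0,0]],"dp":[[0,0,-0.001],[0,0,0],[0,0,0],[0,0,0],[0,0,0],[0,0,0.01],[0,0,0.04],[0,0,0.06],[0,0,0.06],[0,0,0.06],[0,0,0.03],[0,0,0]],"gripper":[0,12,16,24,40,40,40,40,40,40,40,40]}'; python3 - <<'E'
from h import *
from plant import capture,sense
s=sense();print(s['joint_positions'])
c=capture("top");s=capture("scene")
f=lambda a:cv2.resize(a,(400,400),interpolation=cv2.INTER_CUBIC)
cv2.imwrite("pics/s1.png",np.hstack([f(c["img"][140:240,310:410,::-1]),f(s["img"][120:220,170:270,::-1])]))
a=c["img"][145:235,165:290,::-1]
cv2.imwrite("pics/slide2.png",cv2.resize(a,None,fx=6,fy=6,interpolation=cv2.INTER_CUBIC))
E
```

```text
time: 15.42
tcp_pos: [0.4954, -0.3684, 0.1942]
eef_rot: [[0.965, 0.264, 0.002], [0.264, -0.965, -0.002], [0.002, 0.002, -1.0]]
force: [0.7, -0.1, 0.3]
width: 0.0398
grasp_force: 0.0
[-3.97951722e+01  7.51589537e+00  7.37186284e+01  2.91281046e-03
  9.85961799e+01  3.49015415e+01]
```

View pics/s1.png

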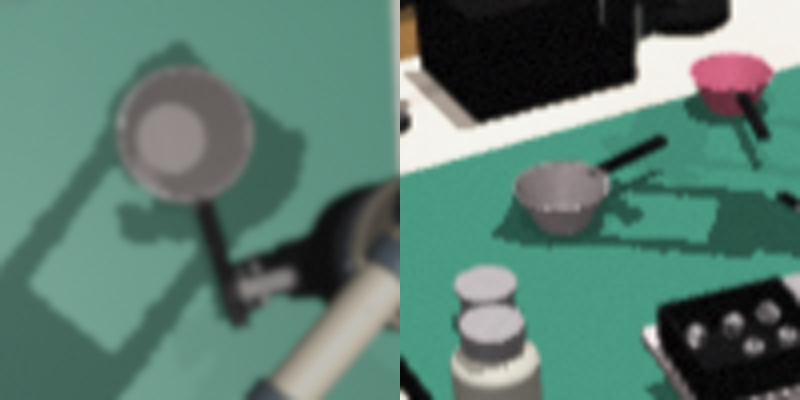

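View pics/slide2.png

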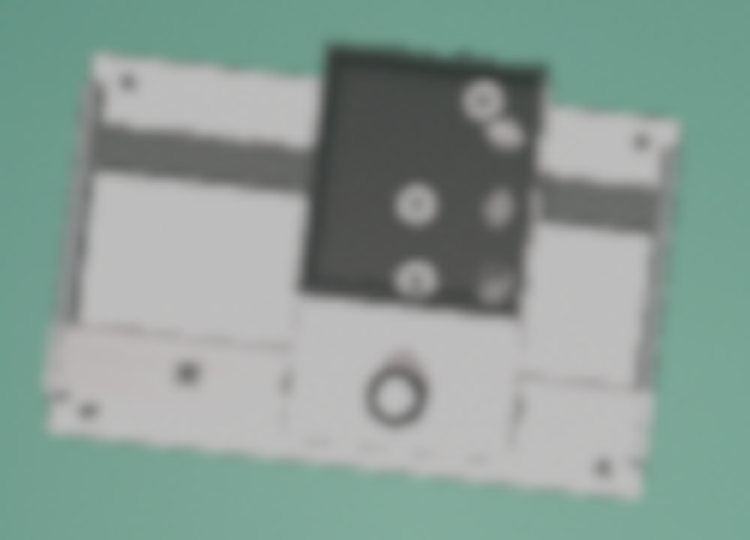

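Crop shows the scoop upright and empty (centre (185,135)). All six spacers are in the bin, and the knob is unchanged at slide crop (397,395). Next, the knob.

```bash
python3 -m handwheel '{"dr":[[0,0,-0.0106],[0,0,-0.0106],[0,0,-0.0106],[0,0,-0.0106],[0,0,-0.0106],[0,0,-0.0106],[0,0,-0.0106],[0,0,-0.0106],[0,0,-0.0106],[0,0,-0.0106],[0,0,-0.0106],[0,0,-0.0106],[0,0,0]],"dp":[[-0.001,0.03,0],[-0.001,0.055,0],[-0.001,0.06,0],[-0.001,0.06,0],[-0.001,0.06,0],[-0.001,0.06,0],[-0.001,0.06,-0.01],[-0.001,0.06,-0.02],[-0.001,0.06,-0.02],[0,0.055,-0.023],[0,0.04,0],[0,0.0165,0],[0,0,0]],"gripper":[55,55,55,55,55,55,55,55,55,55,55,55,55]}'; python3 - <<'E'
from h import *
from plant import capture
c=capture("scene")
cv2.imwrite("pics/k1.png",cv2.resize(c["img"][140:230,220:340,::-1],None,fx=6,fy=6,interpolation=cv2.INTER_CUBIC))
E
```

```text
time: 17.15
tcp_pos: [0.4887, 0.0025, 0.1468]
eef_rot: [[0.991, -0.13, -0.003], [-0.13, -0.991, 0.0], [-0.003, 0.0, -1.0]]
force: [0.4, 0.4, 1.2]
width: 0.0553
grasp_force: 0.0
```

View pics/k1.png

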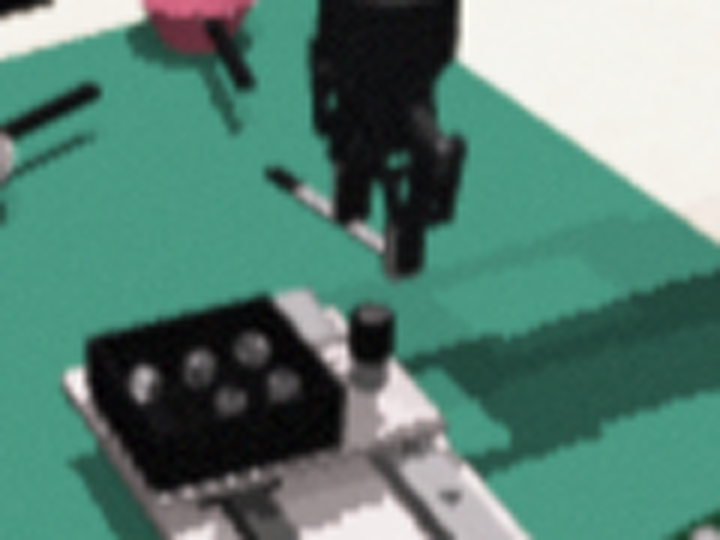

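The fingertips, at (350,215) and (403,270), straddle the knob at (371,320). Descending and gripping.

```bash
python3 -m handwheel '{"dr":[[0,0,0],[0,0,0],[0,0,0],[0,0,0],[0,0,0],[0,0,0],[0,0,0],[0,0,0],[0,0,0],[0,0,0],[0,0,0],[0,0,0],[0,0,0],[0,0,0]],"dp":[[0.001,-0.0005,-0.02],[0,0,-0.03],[0,0,-0.03],[0,0,-0.025],[0,0,-0.015],[0,0,-0.0025],[0,0,0],[0,0,0],[0,0,0],[0,0,0],[0,0,0],[0,0,0],[0,0,0],[0,0,0]],"gripper":[55,55,55,55,55,55,50,42,34,28,20,20,20,20]}'
```

```text
time: 18.95
tcp_pos: [0.4903, 0.0017, 0.0759]
eef_rot: [[0.991, -0.132, 0.001], [-0.132, -0.991, 0.0], [0.001, -0.0, -1.0]]
force: [-1.8, 1.5, 5.1]
width: 0.0243
grasp_force: 59.1
```

```bash
python3 -m handwheel '{"dr":[[0,0,0],[0,0,0],[0,0,0],[0,0,0],[0,0,0],[0,0,0]],"dp":[[0,0,0.004],[0,0,0.006],[0,0,0.006],[0,0,0.006],[0,0,0],[0,0,0]],"gripper":[20,20,20,20,20,20]}'
```

```text
time: 19.7
tcp_pos: [0.4902, 0.0016, 0.0878]
eef_rot: [[0.991, -0.132, -0.0], [-0.132, -0.991, 0.0], [-0.0, -0.0, -1.0]]
force: [6.9, 0.4, -8.0]
width: 0.0244
grasp_force: 59.1
```

```bash
python3 -m handwheel '{"dr":[[0,0,0],[0,0,0],[0,0,0],[0,0,0],[0,0,0],[0,0,0],[0,0,0],[0,0,0],[0,0,0],[0,0,0]],"dp":[[0,0,0.0025],[0,0,0],[0.0013,0.0096,0],[0.002,0.015,0],[0.0024,0.018,0],[0.0024,0.018,0],[0.0018,0.014,0],[0.001,0.008,0],[0,0,0],[0,0,0]],"gripper":[20,20,20,20,20,20,20,20,20,20]}'
```

```text
time: 20.95
tcp_pos: [0.4969, 0.051, 0.0893]
eef_rot: [[0.991, -0.132, 0.0], [-0.132, -0.991, -0.0], [0.0, 0.0, -1.0]]
force: [6.5, 0.6, -8.6]
width: 0.0244
grasp_force: 59.4
```

```bash
python3 -m handwheel '{"dr":[[0,0,0],[0,0,0],[0,0,0],[0,0,0],[0,0,0],[0,0,0],[0,0,0]],"dp":[[0,0,-0.004],[0,0,-0.006],[0,0,-0.006],[0,0,-0.0055],[0,0,-0.003],[0,0,-0.001],[0,0,0]],"gripper":[20,20,20,20,20,20,20]}'
```

```text
time: 21.82
tcp_pos: [0.497, 0.051, 0.0759]
eef_rot: [[0.991, -0.132, 0.001], [-0.132, -0.991, -0.0], [0.001, 0.0, -1.0]]
force: [0.7, 0.2, 5.4]
width: 0.0245
grasp_force: 60.6
```

```bash
python3 -m handwheel '{"dr":[[0,0,0],[0,0,0],[0,0,0]],"dp":[[0,0,-0.001],[0,0,0],[0,0,0]],"gripper":[20,20,20]}'; python3 - <<'E'
from h import *
from plant import capture
s=capture("scene");t=capture("top")
f=lambda a:cv2.resize(a,(400,400),interpolation=cv2.INTER_CUBIC)
cv2.imwrite("pics/end.png",np.hstack([f(s["img"][130:230,220:320,::-1]),f(t["img"][140:240,170:270,::-1])]))
E
```

```text
time: 22.2
tcp_pos: [0.497, 0.051, 0.0758]
eef_rot: [[0.991, -0.132, 0.002], [-0.132, -0.991, -0.0], [0.002, -0.0, -1.0]]
force: [-1.0, -0.0, 8.0]
width: 0.0246
grasp_force: 61.1
```

View pics/end.png

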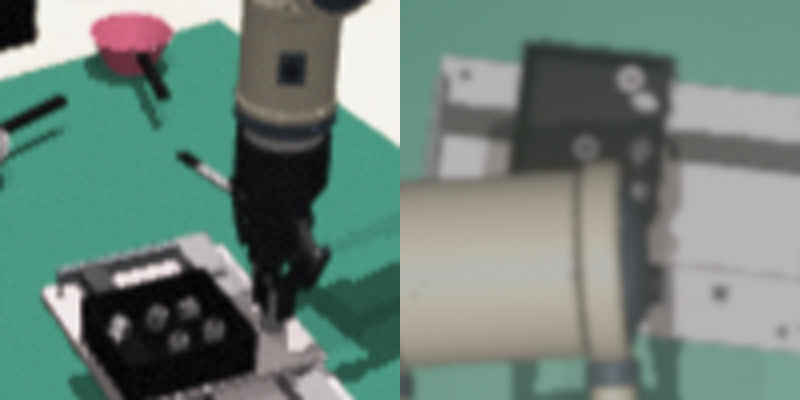

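The carriage has moved one hole to the left, with the spacers still in the bin (scene crop (120,325) to (215,330)). The pin is on its home stop: z is back at 0.0758 m and holds against an 8 N push. Handing in.

```bash
python3 -c "
from plant import hand_in
print(hand_in())"
```

```text
the job is handed in; nothing more can be done
None
```

The job is handed in at about 22 s: all six spacers are in the bin, the empty scoop stands upright on the mat, and the carriage is one hole to the left with the pin fully home and the knob still gripped.

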